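# Close the die carriage and work the guarded press lever

## Task

With the fingertips, push the bench press's die carriage fully home under the press by its upright push plate. Then reach down through the window in the guard and press the spring lever fully down to its stop, keep it down for about a second, let it come all the way up again and draw back. Do not touch the guard at any time, leave the lever alone until the carriage is home, and do not pick up or shift any of the things lying around.

Things in the scene. Friction and masses are not known exactly. Their poses are not given: they have to be found in the camera images.
- press: Fixed bench press, a steel base plate 146 x 108 x 10 mm with guide rails and lever fork. Origin at the underside of the plate, midway across on the bench top. Press +x is the direction in which the carriage is pushed home; press y runs across; z up. It stands turned so that press +x points roughly to the robot's left. Everything below is given in this frame.
- guard: The press's guard, fixed to it; origin and axes are those of press. A level bare metal sheet 147 mm (press x from -78 to +69 mm) by 116 mm (y), 5 mm thick, top at z = 115 mm, on four 10 mm posts at x = -70 and +61, y = +-49.5 mm (round bolt heads on the sheet's corners reach z = 119 mm), with flat bars between the posts along both long sides (y = +-49.5 mm, 38 to 85 mm high). It has one rectangular window. Must never be touched.
- window (a point): Centre of the guard's window, at the level of the sheet's top face (press x = -30, y = 0, z = 115 mm). The window is open, 66 mm along press x and 84 mm along press y, corners square.
- carriage (a joint): Sliding die carriage, metres: 0 drawn out, 0.050 fully home against its stop, grows along press +x. Brass die plate 70 x 60 x 12 mm carrying a round grey 45 mm blank (fixed to it), with a 24 mm wide tongue out to the front that ends in an upright steel push plate. Slides with about 2.5 N friction and stays where it is left. It starts drawn out, at 0 to 0.020.
- push_face (a point): Point on the carriage's front face, the outer face of the upright push plate, which looks along press -x. The plate is 60 mm wide (press y), 10 mm thick, and its edges lie at z = 13 and 61 mm; this point is midway across at z = 45 mm. Fully home it lies at press x = -150 mm, 72 mm in front of the guard; it moves with the carriage.
- press_lever (a joint): Hinged spring lever under the guard, radians: 0 up at rest, 0.20 fully down at its stop. Pivot along press y at press x = 49, z = 85 mm. Pressing takes about 3 N at first and 8 N fully down at the paddle; it springs back up when let go.
- paddle (a point): Centre of the top face of the lever's ribbed steel paddle, 36 mm (press x) by 44 mm (press y), straight below the window's centre: at rest z = 96 mm, 19 mm below the guard's top face. It goes down about 16 mm when fully pressed, tilting 0.20 rad, and stays under the window.
- flux_jar: Small glass jar with red screw cap, 38 x 38 x 53 mm, loose bystander beside the carriage. Origin at the centre of its underside.
- ring: Silver ring with a ball, 24 x 33 x 13 mm, loose bystander beside the press. Origin under its centre.
- scriber: Steel scriber, 127 mm long, 10 mm thick, lying loose beside the press. Origin under its centre, y along it.
- lighter: Blue gas lighter, 25 x 79 x 12 mm, lying loose to the left of the press. Origin under its centre, y along it.
- pliers: Red-handled pliers, 40 x 141 x 10 mm, loose bystander on the right bench. Origin under its centre.
- hammer_b2: Hammer with wooden handle, 86 x 216 x 35 mm, loose bystander on the right bench. Origin under its centre.

How it is judged:
On the way, in this order (a step that is already met when the one before it is completed fails the run):
1. the carriage is pushed fully home (value of joint carriage above 0.0465 m), for 0.2 s.
2. the lever is held fully down at its stop, with the carriage home (value of joint press_lever above 0.18 rad and value of joint carriage above 0.0465 m), for 0.4 s.
At the end, for the whole second after the job is handed in: The carriage is within 3.5 mm of fully home, the lever is up again (below 0.02 rad), and every bystander lies within 12 mm of where it was (value of joint carriage above 0.0465 m and value of joint press_lever below 0.02 rad and distance of each of flux_jar, ring, scriber, lighter, pliers, hammer_b2 from where it was at the start of the episode below 0.012 m); the robot touches nothing.
It fails at once if the robot touches the guard (contact force between any of the fingers, the arm and guard above 0.3 N).
It fails at once if the lever is pressed before the carriage is home (value of joint press_lever above 0.04 rad and not (value of joint carriage above 0.0465 m)).
It fails at once if a bystander is lifted or shifted (distance of any of flux_jar, ring, scriber, lighter, pliers, hammer_b2 from where it was at the start of the episode above 0.015 m).
It also fails if it takes over 56 s, if anything falls off the work surface, if the arm or the gripper's body presses on something with over 40 N, if the wrist force passes 120 N, or if a joint passes its speed limit or range.

## Robot

A 6-joint arm with a two-finger parallel gripper is mounted at the origin on a cart in front of the work surface, level with it; the furniture and walls round the work are solid. World frame = base frame: x ahead of the robot, y to its left, z up, the work surface at z = 0. Lengths are in m, angles in rad, forces in N, time in s.
With the tool pointing down it reaches from about 0.3 to 0.85 m from the base axis. Payload 5.4 kg.
Tool frame: the origin (TCP) lies between the finger pads; the fingertips stand 17 mm ahead of it and the grasp point (between the pads) lies 2 mm behind it (robot.tcp_to_tips is the distance from the TCP to the fingertips, in m); z points along the fingers, y is the line along which they close (so a half turn about z gives the same grasp; the last joint's range is limited). The gripper opens to 85 mm and grips with 20 to 120 N. Pads are 22 mm wide; open, the fingers measure 114 mm over their backs; the gripper's body (76 mm by 85 mm) begins 54 mm behind the grasp point. The pads swing forward as they close: fully open they stand 13 mm farther back than shut.
Start: joints at [0.959, 0.158, 1.597, -0, 1.386, -0.21], TCP at [0.225, 0.529, 0.248] pointing down, gripper open.
Joint ranges: [-2.91, 2.91], [-0.94, 2.29], [0.18, 2.7], [-1.29, 4.43], [0.17, 2.64], [-3, 3]. Speed limits (rad/s): [2.57, 2.57, 3.14, 3.14, 3.14, 3.14].

## Interface

Orientations are given as a unit quaternion [x, y, z, w].
In Python, from rig import readout, camera, get_calibration, workorder, robot gives the robot as it stands. The module is installed in compiled form; this text tells all that it offers.
- The arm moves only by the tool move_arm, never from a script. Its arguments are lists of equal length, an entry for each row: "grip": the gripper command: -1 is shut, 1 is fully open, values between are in proportion; "delta_pos": the shift along the tool's x, y, z in units of 40 mm (1.0 is 40 mm), a list of three; "turn": the turn, a rotation vector about the tool's x, y, z in units of 6 degrees (1.0 is 6 degrees), a list of three. In form: {"grip": [grip, ...], "delta_pos": [[x, y, z], ...], "turn": [[rx, ry, rz], ...]}. A call has 1 to 20 rows; each row shifts and turns the commanded pose from where the row before left it, along the tool's axes as they then stand; what a row does not reach is not made up. A row lasts 1/12 s, in which the tool goes at most 41.7 mm and 7.16 degrees, less where a joint would pass 70% of its speed; a pose out of reach is approached as far as the arm can. A call is refused whole if a number of a shift passes 1 or a number of a turn 1, either way. A call with a gripper value outside its range is refused whole. The fingers move at their own pace and stop on an object; the grip force is fixed at half the most. Time passes only in rows, so rows that do not move let the fingers close. It gives the time, the measured TCP pose, the force, the opening and the grip force at its end, in the units of the state.
- readout.state(): the state, without advancing time (a new reading comes with each control period).
- camera(name): name is "scene" or "top" or "wrist"; returns the picture (420x560x3 uint8, red, green, blue); there is no depth.
- get_calibration(name): a dict with "camera_matrix" (3x3 intrinsics, pixels), "view" (4x4, takes a point from world to camera coordinates). Camera axes: x right, y up, looking along -z (the intrinsics and any distortion apply to the point x, -y, -z); pixel columns grow to the right and rows downward; lengths in m; the calibration is good to about 2 mm. The wrist camera is an equidistant fisheye: a pixel r from the principal point sees the ray r / f radians off the axis. A picture is of the moment at which its call begins: read the wrist's pose just before it. get_calibration takes no time and is no camera call; for the wrist camera it gives the pose at the moment of the call.
- workorder.hand_in(): hands the job in; it is judged then, once.
The state is a dict: "clock": time; "q": joint angles; "joint_velocities": joint speeds; "joint_efforts": joint torques, N m; "tool_pos": TCP position; "ee_rot": TCP orientation; "wrist_force": force on the tool from outside, world axes, zero at the start; "moment": the same for the moment, N m; "finger_gap": opening from 0.0 (shut) to 1.0 (fully open); "finger_force": force on a finger pad.
Only numpy, scipy, OpenCV 4.12 (cv2) and the standard library are available. Lean on these libraries where they do the work, as an engineer would, in place of code of your own. Each camera call takes 0.05 s, during which the arm holds its last target. There are 200 camera calls.

## Working session

There is one attempt and no reset: what is moved stays moved. The work goes in short steps, Python scripts to look and compute and a tool call to move; the robot and the scene stay as the last step left them, time stands still between calls to the robot, and variables do not carry over. Pictures are saved under pics/ and viewed, at most 10 in all, crops included, and the job is handed in when it is done.

Besides the shell and the picture viewer there is one more tool, called after "Request:" as name(argument=value, ...) on one line, values as JSON. move_arm: Moves the arm, as the interface text tells. Its arguments: {"type":"object","properties":{"grip":{"type":"array","items":{"type":"number"}},"delta_pos":{"type":"array","items":{"type":"array","items":{"type":"number"}}},"turn":{"type":"array","items":{"type":"array","items":{"type":"number"}}}},"required":["grip","delta_pos","turn"]}

```bash
mkdir -p pics
python3 - <<'E'
from rig import readout,camera,get_calibration
import cv2,numpy as np
np.set_printoptions(precision=4,suppress=True)
for n in ("scene","top"):
    cv2.imwrite(f"pics/{n}0.png",camera(n)[:,:,::-1])
    c=get_calibration(n);print(n,c)
s=readout.state();print(s)
E
```

```text
scene {'camera_matrix': array([[414.5491,   0.    , 281.1883],
       [  0.    , 414.5491, 214.8616],
       [  0.    ,   0.    ,   1.    ]]), 'view': array([[ 0.6311, -0.7754,  0.0184, -0.2414],
       [ 0.388 ,  0.3362,  0.8581, -0.3087],
       [-0.6716, -0.5345,  0.5131, -0.7511],
       [ 0.    ,  0.    ,  0.    ,  1.    ]])}
top {'camera_matrix': array([[417.9044,   0.    , 283.936 ],
       [  0.    , 417.9044, 213.3285],
       [  0.    ,   0.    ,   1.    ]]), 'view': array([[ 0.0937, -0.9956, -0.0048,  0.047 ],
       [ 0.9684,  0.0901,  0.2326, -0.4908],
       [-0.2311, -0.0264,  0.9726, -1.2409],
       [ 0.    ,  0.    ,  0.    ,  1.    ]])}
{'clock': 0.1, 'q': array([ 0.9589,  0.159 ,  1.5981,  0.    ,  1.3862, -0.2101]), 'joint_velocities': array([-0.0007, -0.0031, -0.0019,  0.0005, -0.0016, -0.0021]), 'joint_efforts': array([ -0.0006, -39.699 , -33.2339,  -0.0002,   0.0042,  -0.    ]), 'tool_pos': array([0.2246, 0.5288, 0.2474]), 'ee_rot': array([ 0.1996,  0.9799, -0.0008, -0.0004]), 'wrist_force': array([-0.2559, -0.4935,  0.7312]), 'moment': array([-0.0033, -0.0083, -0.0091]), 'finger_force': 0.0, 'finger_gap': 0.9982598183755711}
```

View pics/scene0.png

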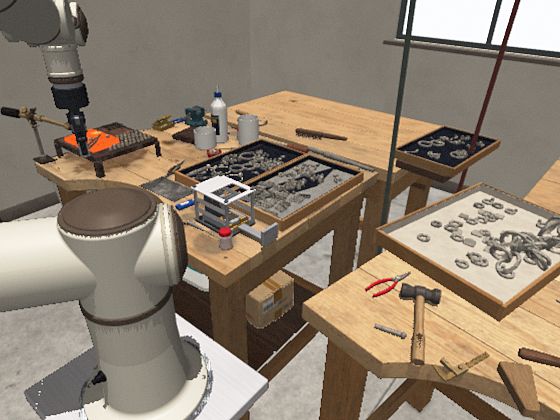

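View pics/top0.png

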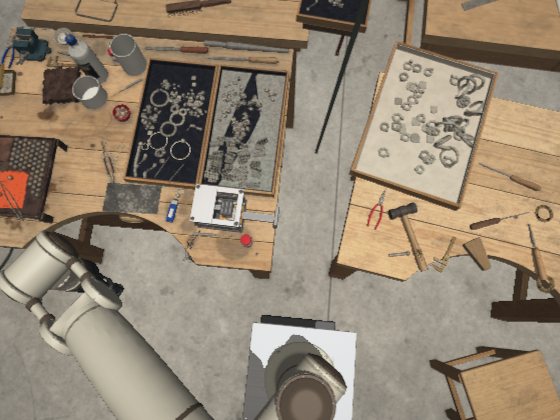

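The top view shows the press at about (217,207), its push plate at (277,217), the jar at (247,240) and the lighter at (172,210). Next I'll zoom in on the press.

Run:
```python
import cv2,numpy as np
a=cv2.imread("pics/top0.png")[175:260,165:295];b=cv2.imread("pics/scene0.png")[165:255,170:290]
a=cv2.resize(a,(780,510),interpolation=cv2.INTER_CUBIC)
b=cv2.resize(b,(720,540),interpolation=cv2.INTER_CUBIC)
cv2.imwrite("pics/topc.png",a);cv2.imwrite("pics/scenec.png",b)
```

```text
(no output)
```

View pics/topc.png

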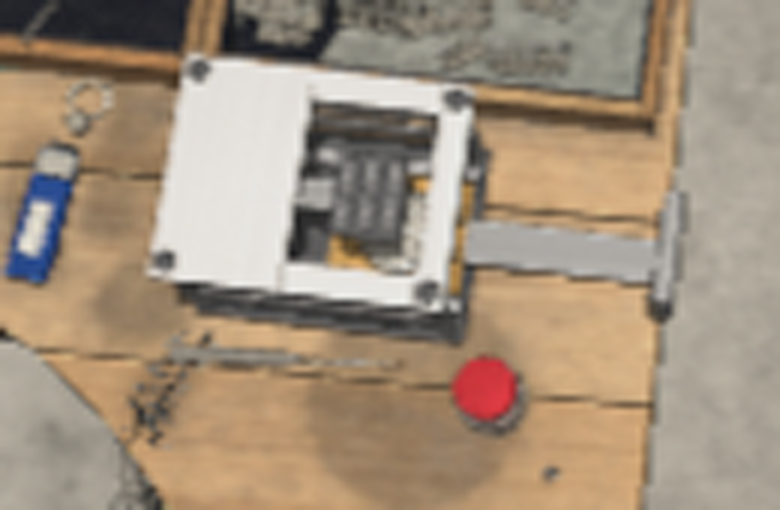

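View pics/scenec.png

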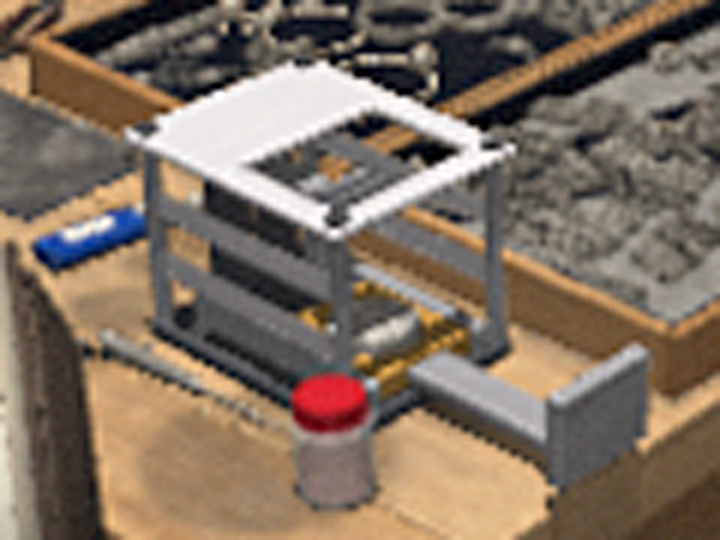

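The top crop shows the guard's four bolt heads at crop (198,68), (458,98), (428,291) and (165,260), with the push plate's top edge running (675,195)–(658,315). In the scene crop, three bolts are at (145,133), (497,149) and (338,216), and the plate's top corners are at about (645,347) and (555,405).

```bash
cat > h.py <<'E'
import numpy as np,json
from rig import get_calibration
from scipy.spatial.transform import Rotation as R
np.set_printoptions(precision=4,suppress=True)
def proj(n,P):
    c=get_calibration(n);K=c["camera_matrix"];V=c["view"];p=np.atleast_2d(P)@V[:3,:3].T+V[:3,3]
    p=p*[1,-1,-1];u=p@K.T;return u[:,:2]/u[:,2:]
def ray(n,uv):
    c=get_calibration(n);K=c["camera_matrix"];V=c["view"]
    d=np.linalg.inv(K)@[*uv,1]*[1,-1,-1];Rm=V[:3,:3].T;return -Rm@V[:3,3],Rm@d
def onz(n,uv,z):
    o,d=ray(n,uv);return o+d*(z-o[2])/d[2]
def p2w(f,P):
    c,s=np.cos(f[2]),np.sin(f[2]);P=np.atleast_2d(P);return np.c_[f[0]+c*P[:,0]-s*P[:,1],f[1]+s*P[:,0]+c*P[:,1],P[:,2]]
E
python3 - <<'E'
from h import *
from scipy.optimize import least_squares
T=np.array([[198,68],[458,98],[428,291],[165,260]])/6+[165,175]-0.4
PT=np.array([[61,-49.5,118],[-70,-49.5,118],[-70,49.5,118],[61,49.5,118]])/1e3
S=np.array([[497,149],[338,216],[145,133]])/6+[170,165]-0.4
PS=PT[1:]
f=lambda v:np.r_[proj("top",p2w(v,PT))-T,proj("scene",p2w(v,PS))-S].ravel()
r=least_squares(f,[.5,.25,1.5]);print(r.x,f(r.x).reshape(-1,2))
ft=lambda v:(proj("top",p2w(v,PT))-T).ravel();print(least_squares(ft,r.x).x)
np.save("f.npy",r.x);v=r.x
def w2p(w):
    c,s=np.cos(v[2]),np.sin(v[2]);d=w[:2]-v[:2];return np.array([c*d[0]+s*d[1],-s*d[0]+c*d[1]])
for n,uv in [("top",np.array([680,195])/6+[165,175]-.4),("top",np.array([668,300])/6+[165,175]-.4),("scene",np.array([645,350])/6+[170,165]-.4),("scene",np.array([555,405])/6+[170,165]-.4)]:
    w=onz(n,uv,.061);print("plate",w,w2p(w))
w=onz("top",np.array([485,388])/6+[165,175]-.4,.053);print("jar",w,w2p(w))
print("win",p2w(v,[-.03,0,.096]),"ee",R.from_quat([ .1996,.9799,0,0]).as_matrix())
E
```

```text
[0.479  0.2975 1.546 ] [[ 0.1223  0.1213]
 [-0.1478  0.0093]
 [ 0.0737 -0.1125]
 [ 0.0649 -0.0334]
 [-0.5035 -0.5523]
 [ 0.0092  0.901 ]
 [ 0.3927 -0.4576]]
[0.479  0.2975 1.5442]
plate [0.5017 0.1129 0.061 ] [-0.184  -0.0272]
plate [0.4457 0.1136 0.061 ] [-0.1846  0.0287]
plate [0.5047 0.1151 0.061 ] [-0.1817 -0.0302]
plate [0.4444 0.116  0.061 ] [-0.1823  0.0301]
jar [0.3928 0.2029 0.053 ] [-0.0967  0.0838]
win [[0.4783 0.2675 0.096 ]] ee [[-0.9203  0.3912  0.    ]
 [ 0.3912  0.9203  0.    ]
 [ 0.      0.     -1.    ]]
```

Request:
move_arm(grip=[-1,-1,-1,-1,-1,-1,-1,-1,-1,-1,-1,-1], delta_pos=[[0,0,0],[0,0,0],[0,0,0],[0,0,0],[0,0,0],[0,0,0],[0,0,0],[0,0,0],[0,0,0],[0,0,0],[0,0,0],[0,0,0]], turn=[[0,0,0.95],[0,0,0.95],[0,0,0.95],[0,0,0.95],[0,0,0.95],[0,0,0.95],[0,0,0.95],[0,0,0.95],[0,0,0.95],[0,0,0.95],[0,0,0.95],[0,0,0.95]])

```text
clock: 1.1
tool_pos: [0.2247, 0.5289, 0.2477]
ee_rot: [0.718, 0.697, -0.001, 0.0]
wrist_force: [1.0, 0.4, 0.7]
finger_gap: 0.003
finger_force: 0.0
```

Request:
move_arm(grip=[-1,-1,-1,-1,-1,-1,-1,-1,-1,-1,-1,-1,-1,-1,-1,-1,-1,-1], delta_pos=[[-0.74,0.405,0],[-0.74,0.405,0],[-0.74,0.405,0],[-0.74,0.405,0],[-0.74,0.405,0],[-0.74,0.405,0],[-0.74,0.405,0],[-0.74,0.405,0],[-0.74,0.405,0],[-0.74,0.405,0],[-0.74,0.405,0],[-0.74,0.405,0],[-0.74,0.405,0],[-0.74,0.405,0],[-0.74,0.405,0],[-0.74,0.405,0],[0,0,0],[0,0,0]], turn=[[0,0,0],[0,0,0],[0,0,0],[0,0,0],[0,0,0],[0,0,0],[0,0,0],[0,0,0],[0,0,0],[0,0,0],[0,0,0],[0,0,0],[0,0,0],[0,0,0],[0,0,0],[0,0,0],[0,0,0],[0,0,0]])

```text
clock: 2.6
tool_pos: [0.4723, 0.0482, 0.2478]
ee_rot: [0.717, 0.697, -0.0, -0.001]
wrist_force: [-0.5, 0.5, -0.1]
finger_gap: -0.004
finger_force: 0.0
```

Run:
```python
from h import *
from rig import camera,readout
import cv2
w=camera("wrist");cv2.imwrite("pics/w1.png",w[:,:,::-1]);print(get_calibration("wrist"))
```

```text
{'camera_matrix': array([[325.1923,   0.    , 283.4259],
       [  0.    , 325.1923, 209.7467],
       [  0.    ,   0.    ,   1.    ]]), 'view': array([[ 0.9997, -0.0258, -0.0034, -0.4702],
       [ 0.0238,  0.9594, -0.2812, -0.0231],
       [ 0.0105,  0.281 ,  0.9596, -0.3965],
       [ 0.    ,  0.    ,  0.    ,  1.    ]])}
```

View pics/w1.png

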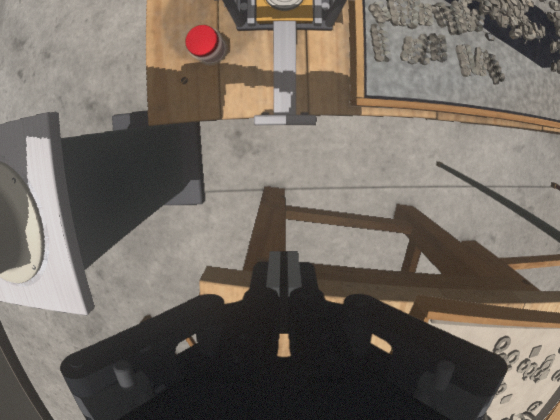

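The wrist view shows the push plate's top edge around (255–316, 115–124), the jar at (203,40), and the shut fingers at (285,255) with linkages widening outward from (365,297). Next I'll check the plate position and the linkage envelope for the window.

```bash
cat >> h.py <<'E'
def wray(uv):
    c=get_calibration("wrist");K=c["camera_matrix"];V=c["view"];d=(np.array(uv)-K[:2,2])/K[0,0]
    r=np.linalg.norm(d);k=np.r_[d/r*np.sin(r),np.cos(r)]*[1,-1,-1];Rm=V[:3,:3].T;return -Rm@V[:3,3],Rm@k
def w2p(w,v=None):
    v=np.load("f.npy") if v is None else v
    c,s=np.cos(v[2]),np.sin(v[2]);d=w[:2]-v[:2];return np.r_[c*d[0]+s*d[1],-s*d[0]+c*d[1],w[2]]
E
python3 - <<'E'
from h import *
for uv in [(255,119),(316,119),(255,124),(316,124)]:
    o,d=wray(uv);w=o+d*(.061-o[2])/d[2];print("plate",uv,w,w2p(w))
from rig import readout
s=readout.state();t=s["tool_pos"];M=R.from_quat(s["ee_rot"]).as_matrix()
for uv in [(285,252),(302,255),(320,275),(365,297),(420,322),(505,362)]:
    o,d=wray(uv);ol=M.T@(o-t);dl=M.T@d
    print(uv,[(ol+dl*(x-ol[0])/dl[0]) for x in (0.,.011)])
E
```

```text
plate (255, 119) [0.4467 0.1205 0.061 ] [-0.1777  0.0279  0.061 ]
plate (316, 119) [0.5045 0.1191 0.061 ] [-0.1777 -0.0299  0.061 ]
plate (255, 124) [0.4466 0.1157 0.061 ] [-0.1825  0.028   0.061 ]
plate (316, 124) [0.5045 0.1143 0.061 ] [-0.1825 -0.03    0.061 ]
(285, 252) [array([0.    , 0.0014, 0.0392]), array([0.011 , 0.0013, 0.0143])]
(302, 255) [array([0.    , 0.0105, 0.0352]), array([0.011 , 0.009 , 0.0109])]
(320, 275) [array([0.    , 0.0179, 0.0119]), array([ 0.011 ,  0.0153, -0.0088])]
(365, 297) [array([ 0.    ,  0.0351, -0.0091]), array([ 0.011 ,  0.0299, -0.0267])]
(420, 322) [array([ 0.    ,  0.0526, -0.0298]), array([ 0.011 ,  0.0447, -0.0442])]
(505, 362) [array([ 0.    ,  0.0749, -0.0592]), array([ 0.011 ,  0.0637, -0.0692])]
```

Request:
move_arm(grip=[-1,-1,-1,-1,-1,-1,-1,-1], delta_pos=[[0,0,0.8],[0,0,0.8],[0,0,0.8],[0,0,0.8],[0,0,0.8],[0,0,0.77],[0,0,0],[0,0,0]], turn=[[0,0,0],[0,0,0],[0,0,0],[0,0,0],[0,0,0],[0,0,0],[0,0,0],[0,0,0]])

```text
clock: 3.32
tool_pos: [0.4703, 0.0507, 0.0565]
ee_rot: [0.715, 0.699, -0.001, -0.002]
wrist_force: [1.3, -0.3, 0.5]
finger_gap: -0.002
finger_force: 0.0
```

Request:
move_arm(grip=[-1,-1,-1,-1,-1,-1,-1,-1,-1,-1,-1,-1,-1,-1], delta_pos=[[0.4,0,0],[0.4,0,0],[0.4,0,0],[0.1,0,0],[0.1,0,0],[0.1,0,0],[0.1,0,0],[0.1,0,0],[0.1,0,0],[0.1,0,0],[0.1,0,0],[0.1,0,0],[0,0,0],[0,0,0]], turn=[[0,0,0],[0,0,0],[0,0,0],[0,0,0],[0,0,0],[0,0,0],[0,0,0],[0,0,0],[0,0,0],[0,0,0],[0,0,0],[0,0,0],[0,0,0],[0,0,0]])

```text
clock: 4.48
tool_pos: [0.4735, 0.1339, 0.057]
ee_rot: [0.716, 0.698, -0.0, -0.001]
wrist_force: [0.4, -0.1, 0.1]
finger_gap: -0.002
finger_force: 0.0
```

Request:
move_arm(grip=[-1,-1,-1,-1], delta_pos=[[0.04,0,0],[0.03,0,0],[0,0,0],[0,0,0]], turn=[[0,0,0],[0,0,0],[0,0,0],[0,0,0]])

```text
clock: 4.82
tool_pos: [0.4738, 0.1361, 0.0571]
ee_rot: [0.716, 0.698, -0.0, -0.001]
wrist_force: [-0.2, -0.8, -0.6]
finger_gap: 0.0
finger_force: 0.7
```

Request:
move_arm(grip=[-1,-1,-1,-1], delta_pos=[[0.04,0,0],[0.03,0,0],[0,0,0],[0,0,0]], turn=[[0,0,0],[0,0,0],[0,0,0],[0,0,0]])

```text
clock: 5.15
tool_pos: [0.4739, 0.1379, 0.0571]
ee_rot: [0.716, 0.698, -0.001, 0.0]
wrist_force: [-2.6, -6.5, -1.1]
finger_gap: -0.002
finger_force: 3.4
```

Request:
move_arm(grip=[-1,-1,-1,-1,-1], delta_pos=[[0.04,0,0],[0.02,0,0],[0,0,0],[0,0,0],[0,0,0]], turn=[[0,0,0],[0,0,0],[0,0,0],[0,0,0],[0,0,0]])

```text
clock: 5.57
tool_pos: [0.4739, 0.1381, 0.0572]
ee_rot: [0.715, 0.699, -0.003, 0.001]
wrist_force: [-2.6, -17.1, 1.7]
finger_gap: 0.003
finger_force: 8.8
```

Run:
```python
from h import *
from rig import camera,readout
import cv2
print(w2p(readout.state()["tool_pos"]))
w=camera("wrist");cv2.imwrite("pics/w2.png",w[:,:,::-1])
for uv in [(255,200),]: pass
```

```text
[-0.1595  0.0012  0.0572]
```

View pics/w2.png

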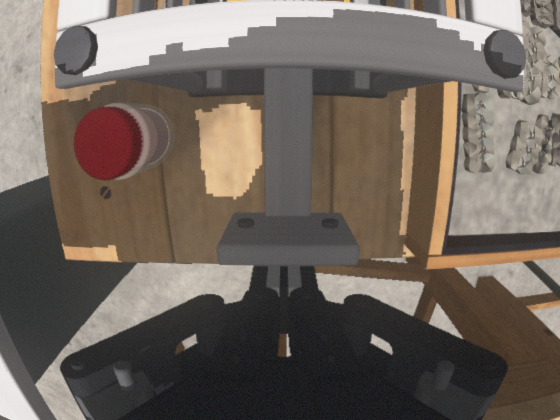

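The shut fingers are against the plate, whose top edge runs (220–357, 262). The arm stalled at 17 N, so the carriage is home. The guard bolts at (75,50) and (505,53) can refine the press frame.

Run:
```python
from h import *
for uv in [(75,50),(505,53)]:
    o,d=wray(uv);w=o+d*(.118-o[2])/d[2];print(w2p(w))
```

```text
[-0.0686  0.0466  0.118 ]
[-0.0685 -0.0493  0.118 ]
```

Request:
move_arm(grip=[-1,-1,-1,-1,-1,-1,-1,-1,-1,-1], delta_pos=[[-0.5,0,0],[-0.8,0,0],[0,0,-0.8],[0,0,-0.8],[0,0,-0.8],[0,0,-0.8],[0,0,-0.8],[0,0,0],[0,0,0],[0,0,0]], turn=[[0,0,0],[0,0,0],[0,0,0],[0,0,0],[0,0,0],[0,0,0],[0,0,0],[0,0,0],[0,0,0],[0,0,0]])

```text
clock: 6.45
tool_pos: [0.4731, 0.0895, 0.217]
ee_rot: [0.716, 0.698, 0.0, -0.0]
wrist_force: [-0.9, -0.2, 0.0]
finger_gap: 0.0
finger_force: 0.0
```

Request:
move_arm(grip=[-1,-1,-1,-1,-1,-1,-1,-1,-1,-1,-1,-1], delta_pos=[[0.75,0.04,0],[0.75,0,0],[0.75,0,0],[0.75,0,0],[0.75,0,0],[0.73,0,0],[0,0,0],[0,0,0.5],[0,0,0.5],[0,0,0.5],[0,0,0],[0,0,0]], turn=[[0,0,0],[0,0,0],[0,0,0],[0,0,0],[0,0,0],[0,0,0],[0,0,0],[0,0,0],[0,0,0],[0,0,0],[0,0,0],[0,0,0]])

```text
clock: 7.45
tool_pos: [0.4775, 0.2677, 0.1551]
ee_rot: [0.716, 0.698, -0.002, -0.001]
wrist_force: [-0.1, -0.1, 1.4]
finger_gap: 0.003
finger_force: 0.0
```

Run:
```python
from h import *
from rig import camera,readout
import cv2
s=readout.state();print(w2p(s["tool_pos"]),s["wrist_force"],R.from_quat(s["ee_rot"]).as_matrix())
w=camera("wrist");cv2.imwrite("pics/w3.png",w[:,:,::-1])
```

```text
[-0.0298  0.0008  0.1551] [-0.1299 -0.1126  1.3719] [[ 0.025   0.9997 -0.0053]
 [ 0.9997 -0.025  -0.0015]
 [-0.0016 -0.0053 -1.    ]]
```

View pics/w3.png

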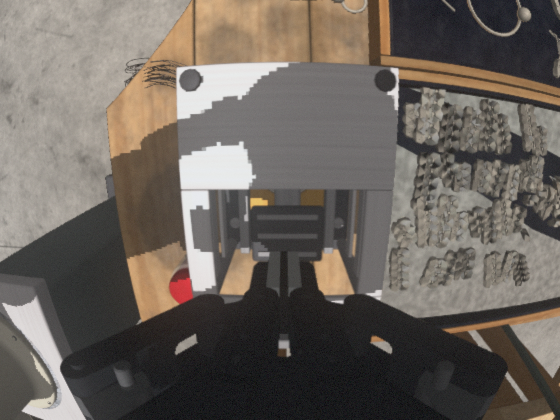

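The fingers hover over the window. Its far edge is at row 190, its sides are at columns ~215 and ~358, and the paddle is at (251–323, 206–260). I'll check the centring.

Run:
```python
from h import *
for uv,z in [((215,190),.115),((358,190),.115),((191,80),.119),((385,80),.119),((251,207),.096),((323,207),.096)]:
    o,d=wray(uv);w=o+d*(z-o[2])/d[2];print(w2p(w))
```

```text
[0.0049 0.0355 0.115 ]
[ 0.005  -0.0407  0.115 ]
[0.0632 0.0455 0.119 ]
[ 0.0635 -0.0522  0.119 ]
[-0.0099  0.0184  0.096 ]
[-0.0099 -0.0244  0.096 ]
```

Request:
move_arm(grip=[-1,-1,-1,-1,-1,-1,-1], delta_pos=[[0.05,0.09,0],[0,0,0],[0,0,0.25],[0,0,0.25],[0,0,0.25],[0,0,0.2],[0,0,0]], turn=[[0,0,0],[0,0,0],[0,0,0],[0,0,0],[0,0,0],[0,0,0],[0,0,0]])

```text
clock: 8.08
tool_pos: [0.4811, 0.2697, 0.1165]
ee_rot: [0.716, 0.698, -0.002, -0.001]
wrist_force: [-0.5, -0.5, 0.4]
finger_gap: 0.002
finger_force: 0.0
```

Request:
move_arm(grip=[-1,-1,-1,-1,-1,-1,-1], delta_pos=[[0,0,0.1],[0,0,0.1],[0,0,0.1],[0,0,0.06],[0,0,0],[0,0,0],[0,0,0]], turn=[[0,0,0],[0,0,0],[0,0,0],[0,0,0],[0,0,0],[0,0,0],[0,0,0]])

```text
clock: 8.67
tool_pos: [0.4833, 0.2698, 0.1057]
ee_rot: [0.716, 0.698, -0.0, 0.001]
wrist_force: [-1.4, -5.0, 5.3]
finger_gap: 0.005
finger_force: 2.9
```

Request:
move_arm(grip=[-1,-1,-1,-1,-1,-1], delta_pos=[[0,0,0.1],[0,0,0.1],[0,0,0],[0,0,0],[0,0,0],[0,0,0]], turn=[[0,0,0],[0,0,0],[0,0,0],[0,0,0],[0,0,0],[0,0,0]])

```text
clock: 9.17
tool_pos: [0.4836, 0.27, 0.0987]
ee_rot: [0.716, 0.698, 0.0, 0.001]
wrist_force: [-3.8, -4.6, 10.3]
finger_gap: -0.002
finger_force: 5.8
```

Request:
move_arm(grip=[-1,-1,-1,-1], delta_pos=[[0,0,0.06],[0,0,0],[0,0,0],[0,0,0]], turn=[[0,0,0],[0,0,0],[0,0,0],[0,0,0]])

```text
clock: 9.5
tool_pos: [0.4837, 0.27, 0.0981]
ee_rot: [0.716, 0.699, -0.0, 0.001]
wrist_force: [-9.8, -6.7, 22.6]
finger_gap: -0.001
finger_force: 12.2
```

Request:
move_arm(grip=[-1,-1,-1,-1,-1,-1,-1,-1,-1,-1], delta_pos=[[0,0,0],[0,0,0],[0,0,0],[0,0,0],[0,0,0],[0,0,0],[0,0,0],[0,0,0],[0,0,0],[0,0,0]], turn=[[0,0,0],[0,0,0],[0,0,0],[0,0,0],[0,0,0],[0,0,0],[0,0,0],[0,0,0],[0,0,0],[0,0,0]])

```text
clock: 10.33
tool_pos: [0.4837, 0.2701, 0.0981]
ee_rot: [0.716, 0.699, -0.0, 0.001]
wrist_force: [-9.9, -7.2, 22.2]
finger_gap: 0.0
finger_force: 12.2
```

Request:
move_arm(grip=[-1,-1,-1,-1,-1,-1,-1,-1,-1,-1,-1,-1,-1,-1], delta_pos=[[0,0,-0.15],[0,0,-0.15],[0,0,-0.15],[0,0,-0.15],[0,0,-0.2],[0,0,-0.2],[0,0,-0.3],[0,0,-0.5],[0,0,-0.5],[0,0,-0.5],[0,0,-0.5],[0,0,0],[0,0,0],[0,0,0]], turn=[[0,0,0],[0,0,0],[0,0,0],[0,0,0],[0,0,0],[0,0,0],[0,0,0],[0,0,0],[0,0,0],[0,0,0],[0,0,0],[0,0,0],[0,0,0],[0,0,0]])

```text
clock: 11.5
tool_pos: [0.4825, 0.2702, 0.2261]
ee_rot: [0.716, 0.698, -0.0, -0.0]
wrist_force: [0.2, 0.2, -0.1]
finger_gap: 0.003
finger_force: 0.0
```

Run:
```python
from h import *
from rig import camera
import cv2
cv2.imwrite("pics/w4.png",camera("wrist")[:,:,::-1])
```

```text
(no output)
```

View pics/w4.png

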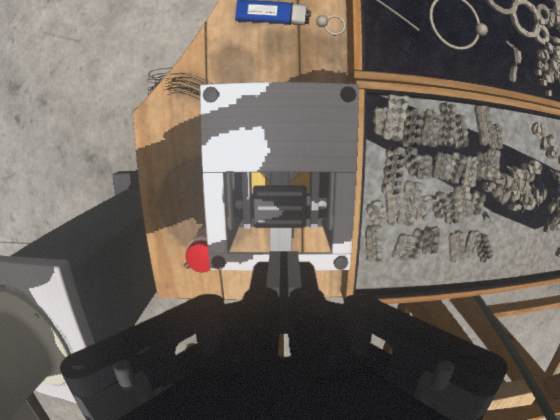

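The view from above shows the window clear and the paddle free at (253–306, 187–227). The jar, lighter and ring look undisturbed. I'll draw back and hand in.

Request:
move_arm(grip=[-1,-1,-1,-1,-1,-1,-1], delta_pos=[[0,0,-0.6],[-0.7,0,-0.2],[-0.7,0,0],[-0.7,0,0],[-0.7,0,0],[0,0,0],[0,0,0]], turn=[[0,0,0],[0,0,0],[0,0,0],[0,0,0],[0,0,0],[0,0,0],[0,0,0]])

```text
clock: 12.13
tool_pos: [0.4796, 0.1575, 0.2575]
ee_rot: [0.717, 0.697, -0.001, -0.001]
wrist_force: [-0.5, 0.1, -0.1]
finger_gap: 0.002
finger_force: 0.0
```

Run:
```python
from rig import workorder
print(workorder.hand_in())
```

```text
the job is handed in; nothing more can be done
None
```

I pushed the carriage home to its stop, held the lever down at its stop for about a second and let it go, then drew back and handed in at about 12 s; the hand-in gave no verdict, and I have no direct reading of guard contact or of the lever being back up.

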